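Select the battery on the component tester and test it

ROBOT

A 6-joint arm with a two-finger parallel gripper is mounted at the origin on a cart in front of the work surface, level with it; the furniture and walls round the work are solid. World frame = base frame: x ahead of the robot, y to its left, z up, the work surface at z = 0. Lengths are in m, angles in rad, forces in N, time in s.
With the tool pointing down it reaches from about 0.35 to 1 m from the base axis. Payload 7.1 kg.
Tool frame: the origin (TCP) lies at the very end of the fingers, on their centre line; the grasp point (between the pads) lies 19 mm behind it; z points along the fingers, y is the line along which they close (so a half turn about z gives the same grasp; the last joint's range is limited). The gripper opens to 85 mm and grips with 20 to 120 N. Pads are 22 mm wide; open, the fingers measure 114 mm over their backs; the gripper's body (76 mm by 85 mm) begins 54 mm behind the grasp point. The pads swing forward as they close: fully open they stand 13 mm farther back than shut.
Start: joints at [1.308, 0.423, 1.63, -0, 1.089, -0.019], TCP at [0.151, 0.607, 0.231] pointing down, gripper open.
Joint ranges: [-3, 3], [-0.9, 2.11], [0.09, 2.58], [-1.31, 4.45], [0.11, 2.69], [-2.54, 2.54]. Speed limits (rad/s): [2.39, 2.39, 3.01, 3.14, 3.14, 3.14].

INTERFACE

Orientations are given as a 3x3 rotation matrix whose columns are the frame's x, y, z axes.
In Python, from rig import telemetry, cams, workorder, models gives the robot as it stands.
- The arm moves only by the shell command python3 -m inch 'ROWS' [FORCE]. ROWS is JSON, a list of rows, each a list of 3 entries, a list of its own where there are three numbers: the turn, a rotation vector about the tool's x, y, z in rad, then the shift along the tool's x, y, z in mm, then the finger opening in mm, from 0 to 85.4. A call has 1 to 8 rows; each row is the pose to reach, as a shift and turn from the pose commanded when the call began, along the tool's axes at that moment; what a row does not reach only later rows make up. A row lasts 1/12 s, in which the tool goes at most 41.7 mm and 7.16 degrees, less where a joint would pass 70% of its speed; a pose out of reach is approached as far as the arm can. A call with a gripper value outside its range is refused whole. The fingers move at their own pace and stop on an object; FORCE is the grip in N (left out, the last holds). Time passes only in rows, so rows that repeat a pose let the fingers close. It gives the time, the measured TCP pose, the force, the opening and the grip force at its end, in the units of the state.
- telemetry.state(): the state, without advancing time (a new reading comes with each control period).
- cams.capture(name): name is "scene" or "top" or "wrist"; returns a dict with "image" (480x640x3 uint8, blue, green, red), "vfov" (degrees; the focal length in pixels is half the picture's height over the tangent of half this angle, whatever the lens; pixels are square), "cx", "cy" (the principal point, pixels), "rvec" (rotation vector, rad) and "tvec" (3), from world to camera coordinates, as OpenCV has them. Camera axes: x right, y down, z forward; pixel columns grow to the right and rows downward; lengths in m; the calibration is good to about 2 mm. A picture is of the moment at which its call begins. There is no depth.
- workorder.finish_job(): hands the job in; it is judged then, once.
Trained networks look in a picture, given as the dict that the camera call returned (one of the last four; its "shot" number tells which), for a name from the list of things; names that differ only in an ending like _2 or _b are one class to them, and where a whole thing is asked for, a point or a joint stands for the part that bears it (a point fixed in the world has none). Each returns a list of dicts, best first, with "p" (0 to 1); they miss things now and then, are a little off and sometimes report something else, mostly with a low value. They report only what shows in the picture. A call takes as long as a camera call.
- models.masks_of(picture, query): "mask" (480x640 bool, what is visible of it) and "extent" ([left, top, right, bottom] in pixels, round what is visible of it).
The state is a dict: "clock": time; "q": joint angles; "joint_velocities": joint speeds; "joint_efforts": joint torques, N m; "tcp_pos": TCP position; "orientation": TCP orientation; "force": force on the tool from outside, world axes, zero at the start; "torque": the same for the moment, N m; "gripper_width": finger opening in m; "gripper_force": force on a finger pad.
Only numpy, scipy, OpenCV 4.12 (cv2) and the standard library are available. Lean on these libraries where they do the work, as an engineer would, in place of code of your own. Each camera call takes 0.05 s, during which the arm holds its last target. There are 200 camera calls.

TASK

On the component tester, push the upright tab of the rotary selector round with your fingertips, gently and without gripping it, until the pointer points at the bay that holds the 9 V block battery. Then, and not before, press the round test button down and let it go. Leave the parts in the bays where they lie.

Things in the scene. Friction and masses are not known exactly. Their poses are not given: they have to be found in the camera images.
- tester: Fixed flat grey housing, 30 mm high. Origin on the selector's axis, at bench height; +x to the far side. It reaches 75 mm to -x, 140 mm to +x and to each side. Four bays (round black rims, 62 mm inside, 5 mm high) are centred 105 mm from the axis at 67.5, 22.5, -22.5, -67.5 degrees from +x towards +y. Which part lies in which bay varies; each is within 3 mm of its bay's centre.
- selector (a joint): Selector angle (rad) about the vertical axis through the tester's origin, growing anticlockwise from above. At 0 the pointer points to the tester's -x (front): pointer direction = tester's yaw + pi + this. It turns all the way round both ways, no stops or detents, and stays by friction where left (about 2 N at the tab turns it). It starts pointing roughly to the front.
- pointer (a point): Tip of the selector's pointer, 62 mm from the axis, 39 mm above the bench; its x axis is the direction in which the pointer points. The selector is a black disc of 34 mm radius with a 14 mm wide pointer arm, the arm's top 43 mm above the bench.
- tab (a point): Point in the upright tab on the pointer arm, 49 mm from the axis, 60 mm above the bench. The tab is 18 mm long radially (40 to 58 mm from the axis), 8 mm thick, of smooth slippery plastic, and stands from the arm up to 78 mm above the bench. Axes as pointer: the faces to push on look along +y and -y.
- test_button_top (a point): Middle of the top of the round grey test button, 28 mm diameter, in a black housing near the tester's front left corner (45 mm towards -x and 105 mm towards +y of the tester's origin). It is pushed straight down.
- test_button (a joint): How far the test button is pressed (m): 0 up, 0.006 fully down (about 4 N); it springs back when let go. It counts as pressed beyond 0.004.
- battery: 9 V block battery, dark block 26 x 52 x 18 mm with two snap terminals at one end, lying flat; its origin is the centre of its underside, which lies on the tester's top face in one of the four bays; loose, not to be touched
- relay: Relay, upright orange block 12 x 28 x 25 mm; its origin is the centre of its underside, which lies on the tester's top face in one of the four bays; loose, not to be touched
- heat_sink: Finned black heat sink 34 x 30 x 22 mm; its origin is the centre of its underside, which lies on the tester's top face in one of the four bays; loose, not to be touched
- board_b: Small circuit board 35 x 49 mm with components up to 14 mm high; its origin is the centre of its underside, which lies on the tester's top face in one of the four bays; loose, not to be touched

How it is judged:
By the outcome, as a careful person would: the job done as asked, in the order asked, and still so for the second after the job is handed in, with the robot touching nothing.
It also fails if it takes over 45 s, if anything falls off the work surface, if the arm or the gripper's body presses on something with over 40 N, if the wrist force passes 120 N, or if a joint passes its speed limit or range.

## Working session

There is one attempt and no reset: what is moved stays moved. The work goes in short steps, Python scripts to look and compute and a shell command to move; the robot and the scene stay as the last step left them, time stands still between calls to the robot, and variables do not carry over. Pictures are saved under pics/ and viewed, at most 10 in all, crops included, and the job is handed in when it is done.

```bash
mkdir -p pics; cat > h.py <<'E'
import numpy as np, cv2
from rig import telemetry, cams, workorder, models
def P(c):
    f=240/np.tan(np.radians(c["vfov"])/2)
    K=np.array([[f,0,c["cx"]],[0,f,c["cy"]],[0,0,1.]])
    R=cv2.Rodrigues(np.array(c["rvec"],float))[0]; t=np.array(c["tvec"],float).ravel()
    return K,R,t
def ray(c,uv,z):
    K,R,t=P(c); d=R.T@np.linalg.solve(K,[uv[0],uv[1],1.]); o=-R.T@t
    return o+d*(z-o[2])/d[2]
def proj(c,X):
    K,R,t=P(c); p=(R@np.atleast_2d(X).T).T+t; p=p@K.T; return p[:,:2]/p[:,2:]
E
python3 - <<'E'
from h import *
c=cams.capture("top"); cv2.imwrite("pics/top1.png",c["image"])
s=cams.capture("scene"); cv2.imwrite("pics/scene1.png",s["image"])
for n,z in [("tester",.03),("selector",.04),("battery",.04),("relay",.05),("heat_sink",.05),("board_b",.035),("test_button",.04),("tab",.07)]:
    for im,k in((c,"top"),(s,"scene")):
        for r in models.masks_of(im,n)[:2]:
            v,u=np.nonzero(r["mask"]); m=(u.mean(),v.mean())
            print(k,n,round(r["p"],2),np.round(r["extent"]),np.round(m),np.round(ray(im,m,z),3))
st=telemetry.state();print(st["tcp_pos"],st["orientation"],st["clock"],st["gripper_width"])
E
```

```text
top tester 0.79 [232. 173. 444. 354.] [336. 267.] [0.538 0.011 0.03 ]
scene tester 0.93 [213. 218. 422. 332.] [321. 274.] [ 0.51  -0.019  0.03 ]
top selector 0.59 [321. 259. 378. 308.] [345. 284.] [ 0.51  -0.003  0.04 ]
top selector 0.59 [231. 172. 444. 354.] [336. 267.] [0.536 0.011 0.04 ]
scene selector 0.65 [294. 251. 335. 291.] [313. 267.] [ 0.506 -0.007  0.04 ]
top battery 0.97 [332. 203. 366. 224.] [350. 213.] [ 0.618 -0.012  0.04 ]
top battery 0.22 [321. 260. 379. 306.] [345. 284.] [ 0.51  -0.002  0.04 ]
scene battery 0.62 [342. 230. 372. 256.] [359. 240.] [ 0.615 -0.013  0.04 ]
scene battery 0.42 [213. 216. 423. 334.] [321. 274.] [ 0.5   -0.027  0.04 ]
top relay 0.61 [290. 217. 304. 240.] [299. 228.] [0.594 0.064 0.05 ]
scene relay 0.71 [306. 219. 328. 234.] [316. 229.] [0.584 0.055 0.05 ]
top heat_sink 0.78 [256. 258. 288. 289.] [272. 273.] [0.527 0.105 0.05 ]
scene heat_sink 0.84 [257. 229. 284. 250.] [271. 238.] [0.515 0.092 0.05 ]
scene heat_sink 0.7 [291. 251. 334. 294.] [313. 268.] [ 0.493 -0.017  0.05 ]
top board_b 0.61 [381. 223. 416. 260.] [397. 241.] [ 0.574 -0.083  0.035]
scene board_b 0.69 [362. 265. 397. 280.] [379. 271.] [ 0.569 -0.088  0.035]
scene board_b 0.23 [259. 228. 283. 249.] [271. 239.] [0.53  0.108 0.035]
top test_button 0.71 [271. 323. 290. 339.] [281. 330.] [0.444 0.093 0.04 ]
top test_button 0.69 [258. 258. 291. 288.] [272. 273.] [0.528 0.105 0.04 ]
scene test_button 0.48 [231. 253. 246. 269.] [240. 259.] [0.448 0.098 0.04 ]
top tab 0.88 [321. 262. 380. 306.] [344. 285.] [ 0.507 -0.001  0.07 ]
scene tab 0.68 [292. 251. 336. 289.] [313. 268.] [ 0.472 -0.035  0.07 ]
scene tab 0.33 [232. 249. 248. 269.] [240. 259.] [0.418 0.063 0.07 ]
[0.15083673 0.60649258 0.23133374] [[-9.70435901e-01  2.41358988e-01  2.04843015e-05]
 [ 2.41358988e-01  9.70435901e-01 -5.61647685e-06]
 [-2.12342888e-05 -5.06360490e-07 -1.00000000e+00]] 0.9 0.08539604881690754
```

View pics/top1.png

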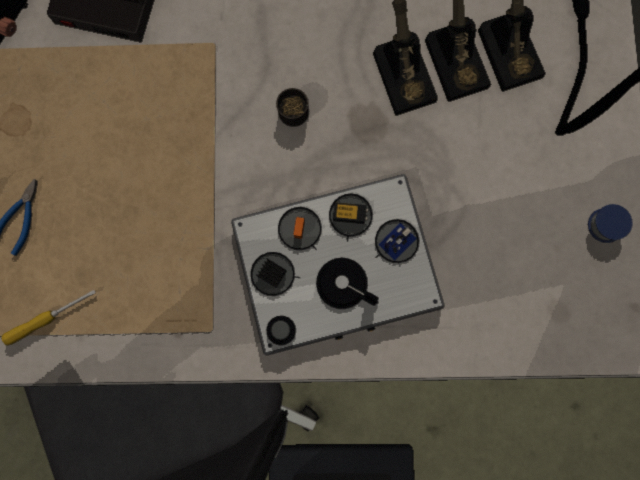

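The top view shows the heat sink, relay, battery (350,213) and board in bays +67.5, +22.5, -22.5 and -67.5. The pointer points to the lower right, with its tip near (376,302), and the button is at (281,330). Next I fit the tester pose from its corners.

```bash
python3 - <<'E'
from h import *
from scipy.optimize import least_squares
c=cams.capture("top")
g=cv2.cvtColor(c["image"],cv2.COLOR_BGR2GRAY)
m=models.masks_of(c,"tester")[0]["mask"].astype(np.uint8)
cn=max(cv2.findContours(m,0,1)[0],key=cv2.contourArea)
print("minrect",cv2.boxPoints(cv2.minAreaRect(cn)).round(1).tolist())
uv=np.array([(233.5,220),(404,177.5),(441.5,306),(266,353.5)])
W=np.array([ray(c,p,.03)[:2] for p in uv]); print(W.round(4).tolist(), np.linalg.norm(W-np.roll(W,1,0),axis=1).round(3))
L=np.array([(.14,.14),(.14,-.14),(-.075,-.14),(-.075,.14)])
def T(x,l): 
    C,S=np.cos(x[2]),np.sin(x[2]); return l@np.array([[C,S],[-S,C]])+x[:2]
r=least_squares(lambda x:(T(x,L)-W).ravel(),[.5,0,.2]); x=r.x
print("fit",x.round(4),np.degrees(x[2]).round(2),r.fun.round(4))
im=c["image"].copy()
def dr(l,z,col):
    for p in proj(c,np.c_[T(x,np.atleast_2d(l)),np.full(len(np.atleast_2d(l)),z)]): cv2.circle(big,tuple(int(v) for v in ((p-[215,165])*3.2)),2,col,-1)
big=cv2.resize(im[165:365,215:460],None,fx=3.2,fy=3.2,interpolation=cv2.INTER_CUBIC)
dr(L,.03,(0,0,255))
for a in np.radians([67.5,22.5,-22.5,-67.5]):
    t=np.linspace(0,6.28,24); dr(np.c_[.105*np.cos(a)+.031*np.cos(t),.105*np.sin(a)+.031*np.sin(t)],.035,(0,255,0))
dr([(0,0)],.04,(0,0,255)); dr(np.c_[.034*np.cos(t),.034*np.sin(t)],.04,(255,255,0))
dr([(-.045,.105)],.045,(0,0,255))
np.save("fit.npy",x)
cv2.imwrite("pics/ov.png",big)
E
```

```text
minrect [[228.10000610351562, 218.0], [410.8999938964844, 171.10000610351562], [447.0, 311.79998779296875], [264.20001220703125, 358.70001220703125]]
[[0.6117, 0.1657], [0.6741, -0.0968], [0.4764, -0.1456], [0.4099, 0.1155]] [0.208 0.27  0.204 0.269]
fit [0.5115 0.0019 0.2418] 13.85 [ 0.0021  0.0057  0.0069 -0.0037 -0.0042 -0.0064 -0.0048  0.0044]
```

View pics/ov.png

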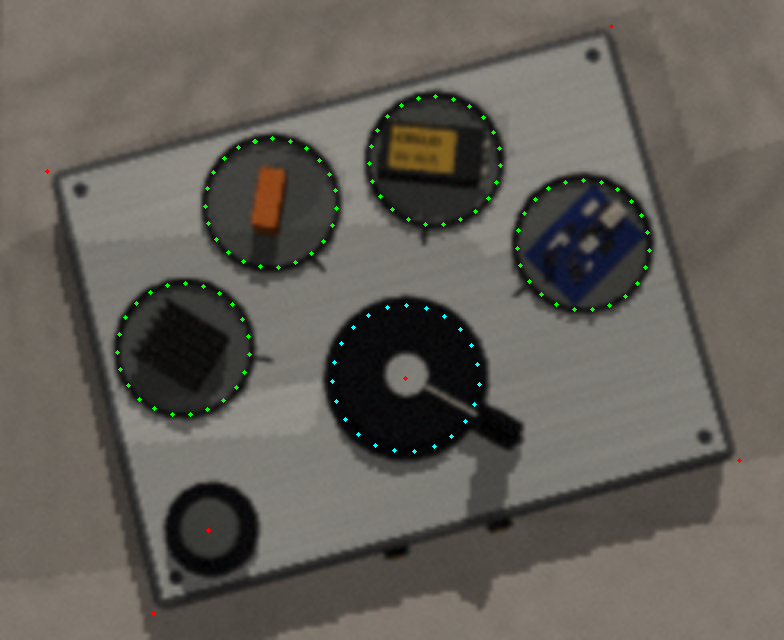

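```bash
cat > go.py <<'E'
import sys
from h import *
def go(X,Y,Z,ang):
    s=telemetry.state(); R=np.array(s["orientation"]); d=np.array([X,Y,Z])-s["tcp_pos"]
    a=np.degrees(np.arctan2(R[1,0],R[0,0]))
    print("t",s["clock"],"pos",np.round(s["tcp_pos"],4),"xang",a.round(1),"tilt",np.round(R[:,2],3),"q",np.round(s["q"],2),"F",np.round(s["force"],1),"w",s["gripper_width"])
    print("shift",(R.T@d*1000).round(1),"turn z",-np.radians((ang-a)).round(3),"deg",-(ang-a))
if __name__=="__main__": go(*map(float,sys.argv[1:5]))
E
python3 -m inch '[[[0,0,0.96],[-200,-240,0],0],[[0,0,0.96],[-200,-240,0],0],[[0,0,0.96],[-200,-240,0],0],[[0,0,0.96],[-200,-240,0],0],[[0,0,0.96],[-200,-240,0],0],[[0,0,0.96],[-200,-240,0],0],[[0,0,0.96],[-200,-240,0],0],[[0,0,0.96],[-200,-240,0],0]]' 20
python3 go.py 0.465 -0.029 0.15 -28.5
```

```text
clock: 1.67
tcp_pos: [0.2875, 0.3218, 0.2313]
orientation: [[-0.352, 0.936, -0.0], [0.936, 0.352, -0.001], [-0.001, -0.001, -1.0]]
force: [0.6, 0.6, 0.2]
gripper_width: 0.0001
gripper_force: 0.0
t 1.6667 pos [0.2875 0.3218 0.2313] xang 110.6 tilt [-0.    -0.001 -1.   ] q [ 0.81  0.13  2.04 -0.    0.97  0.46] F [0.6 0.6 0.2] w 6.699269476719858e-05
shift [-390.7   42.8   81.7] turn z 2.428 deg 139.0962821166721
```

```bash

python3 -m inch '[[[0,0,0.96],[-320,36,30],0],[[0,0,0.96],[-320,36,30],0],[[0,0,0.96],[-320,36,30],0],[[0,0,0.96],[-320,36,30],0],[[0,0,0.96],[-320,36,30],0],[[0,0,0.96],[-320,36,30],0],[[0,0,0.96],[-320,36,30],0],[[0,0,0.96],[-320,36,30],0]]' |head -1
python3 go.py 0.465 -0.029 0.15 -28.5
```

```text
clock: 2.33
t 2.3333 pos [0.4366 0.0369 0.2014] xang 55.6 tilt [ 0.001 -0.    -1.   ] q [ 0.06  0.19  2.05 -0.    0.9   0.66] F [0.6 0.9 0.7] w -0.00026832487192363417
shift [-38.3  60.6  51.5] turn z 1.468 deg 84.09837623327377
```

```bash

python3 -m inch '[[[0,0,0.96],[-38,61,52],0],[[0,0,0.96],[-38,61,52],0],[[0,0,0.96],[-38,61,52],0],[[0,0,0.96],[-38,61,52],0],[[0,0,0.96],[-38,61,52],0],[[0,0,0.96],[-38,61,52],0],[[0,0,0.96],[-38,61,52],0],[[0,0,0.96],[-38,61,52],0]]' |head -1
python3 go.py 0.465 -0.029 0.15 -28.5
```

```text
clock: 3.0
t 3.0 pos [ 0.4649 -0.0262  0.1494] xang 0.6 tilt [ 0. -0. -1.] q [-0.08  0.32  2.04  0.    0.79  1.48] F [ 0.   0.8 -1. ] w 0.000312384515153943
shift [ 0.   2.8 -0.6] turn z 0.509 deg 29.13961199998602
```

```bash

python3 -m inch '[[[0,0,0.5],[0,0,0],0],[[0,0,0.5],[0,0,0],0],[[0,0,0.5],[0,0,0],0],[[0,0,0.5],[0,0,0],0],[[0,0,0.5],[0,0,0],0],[[0,0,0.5],[0,0,0],0]]' |head -1
python3 - <<'E'
from h import *
from go import go
go(.465,-.029,.058,-28.5)
w=cams.capture("wrist"); x=np.load("fit.npy"); im=w["image"].copy()
ax=np.array([.512,.0013])
def d(X,c):
    for p in proj(w,X): cv2.circle(im,tuple(int(v) for v in p),3,c,-1)
t=np.linspace(0,6.28,40)
d(np.c_[ax[0]+.034*np.cos(t),ax[1]+.034*np.sin(t),0*t+.04],(255,255,0))
a=np.radians(-118.8)
for r,z in((.04,.078),(.058,.078),(.062,.043)): d([[ax[0]+r*np.cos(a),ax[1]+r*np.sin(a),z]],(0,0,255))
cv2.imwrite("pics/w1.png",im)
E
```

```text
clock: 3.5
t 3.5 pos [ 0.4649 -0.026   0.1494] xang -27.4 tilt [ 0.  0. -1.] q [-0.08  0.32  2.04  0.    0.79  1.97] F [ 0.1 -0.8 -0.3] w 7.412489870163126e-05
shift [ 1.5  2.6 91.4] turn z 0.019 deg 1.0837834042035652
```

View pics/w1.png

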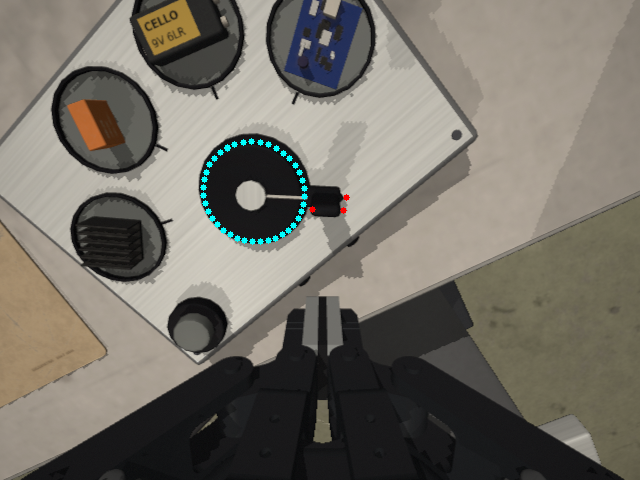

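The wrist view confirms the 9 V battery is in the bay at (190,35). The tab is at about (327,205), with the fingers behind it at (322,297). I'll lower beside the tab.

```bash

python3 -m inch '[[[0,0,0],[1,3,25],0],[[0,0,0],[1,3,50],0],[[0,0,0],[1,3,75],0],[[0,0,0],[1,3,91],0],[[0,0,0],[1,3,91],0],[[0,0,0],[1,3,91],0]]' 
python3 go.py 0.476 -0.036 0.058 -28.5
```

```text
clock: 4.05
tcp_pos: [0.4638, -0.0291, 0.0579]
orientation: [[0.887, -0.462, -0.002], [-0.462, -0.887, 0.0], [-0.002, 0.001, -1.0]]
force: [-0.3, 0.6, 0.2]
gripper_width: -0.0002
gripper_force: 0.0
t 4.05 pos [ 0.4638 -0.0291  0.0579] xang -27.5 tilt [-0.002  0.    -1.   ] q [-0.09  0.49  2.07 -0.    0.58  1.96] F [-0.3  0.6  0.2] w -0.00017055873209030734
shift [14.   0.5 -0.1] turn z 0.017 deg 0.9887795755175333
```

```bash

python3 -m inch '[[[0,0,0],[4,0,0],0],[[0,0,0],[8,0,0],0],[[0,0,0],[11,0,0],0],[[0,0,0],[13,0,0],0],[[0,0,0],[14,0,0],0],[[0,0,0],[14,0,0],0]]' |sed -n 1,2p
python3 go.py 0.476 -0.036 0.058 -28.5
python3 - <<'E'
from h import *
w=cams.capture("wrist"); cv2.imwrite("pics/w2.png",w["image"])
E
```

```text
clock: 4.55
tcp_pos: [0.4771, -0.0358, 0.0587]
t 4.55 pos [ 0.4771 -0.0358  0.0587] xang -27.6 tilt [ 0.001 -0.    -1.   ] q [-0.1   0.5   2.05 -0.    0.59  1.95] F [0.3 0.3 0.1] w -0.0003168275748916698
shift [-0.9  0.7  0.7] turn z 0.015 deg 0.8696011425218302
```

View pics/w2.png

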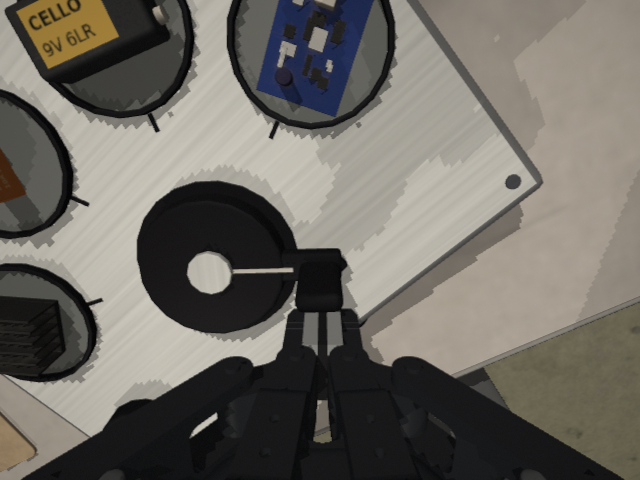

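The fingertips are centred on the tab's face at (322,310), practically touching it. I'll push round the arc.

```bash

python3 -m inch '[[[0,0,-0.087],[4.3,1.1,0],0],[[0,0,-0.175],[8.7,1.9,0],0],[[0,0,-0.262],[13.2,2.2,0],0],[[0,0,-0.349],[17.7,2.2,0],0],[[0,0,-0.436],[22.1,1.7,0],0],[[0,0,-0.524],[26.5,0.9,0],0],[[0,0,-0.611],[30.8,-0.3,0],0],[[0,0,-0.698],[35,-1.8,0],0]]' |grep -E "clock|force"
python3 - <<'E'
from h import *
from go import go
def tgt(th,off=.015):
    a=np.radians(th); er=np.array([np.cos(a),np.sin(a)]); et=np.array([-er[1],er[0]])
    p=np.array([.512,.0013])+.049*er-off*et; go(*p,.058,th+90)
tgt(-78); tgt(-38); tgt(-8.65)
E
```

```text
clock: 5.27
force: [-2.1, -0.6, -0.1]
gripper_force: 1.0
t 5.2667 pos [ 0.5081 -0.0504  0.0582] xang 12.6 tilt [-0.001 -0.    -1.   ] q [-0.12  0.54  1.98 -0.    0.63  1.23] F [-2.1 -0.6 -0.1] w 0.00013101583384725422
shift [-0.4 -0.8  0.2] turn z 0.011 deg 0.616482363831306
t 5.2667 pos [ 0.5081 -0.0504  0.0582] xang 12.6 tilt [-0.001 -0.    -1.   ] q [-0.12  0.54  1.98 -0.    0.63  1.23] F [-2.1 -0.6 -0.1] w 0.00013101583384725422
shift [34.6 -2.2  0.2] turn z -0.687 deg -39.38351763616869
t 5.2667 pos [ 0.5081 -0.0504  0.0582] xang 12.6 tilt [-0.001 -0.    -1.   ] q [-0.12  0.54  1.98 -0.    0.63  1.23] F [-2.1 -0.6 -0.1] w 0.00013101583384725422
shift [ 55.4 -17.9   0.1] turn z -1.2 deg -68.73351763616868
```

Contact force is about 2 N and the tab is turning as expected. I'll do another 40°.

```bash

python3 -m inch '[[[0,0,-0.087],[4.3,1.1,0],0],[[0,0,-0.175],[8.7,1.9,0],0],[[0,0,-0.262],[13.2,2.2,0],0],[[0,0,-0.349],[17.7,2.2,0],0],[[0,0,-0.436],[22.1,1.7,0],0],[[0,0,-0.524],[26.5,0.9,0],0],[[0,0,-0.611],[30.8,-0.3,0],0],[[0,0,-0.698],[35,-1.8,0],0]]' |grep -E "clock|force"
python3 - <<'E'
from h import *
from go import go
x=np.load("fit.npy")
def tgt(th,off=.015):
    a=np.radians(th); er=np.array([np.cos(a),np.sin(a)]); et=np.array([-er[1],er[0]])
    p=np.array([.512,.0013])+.049*er-off*et; go(*p,.058,th+90)
tgt(-38); tgt(-8.65)
w=cams.capture("wrist"); im=w["image"].copy()
ax=np.array([.512,.0013])
for a,c in((-8.65,(0,255,0)),(-38,(0,0,255))):
    a=np.radians(a)
    for r,z in((.0,.045),(.062,.043),(.04,.078),(.058,.078),(.105,.03)):
        for p in proj(w,[[ax[0]+r*np.cos(a),ax[1]+r*np.sin(a),z]]): cv2.circle(im,tuple(int(v) for v in p),3,c,-1)
cv2.imwrite("pics/w3.png",im)
E
```

```text
clock: 5.93
force: [-1.1, -2.3, -1.1]
gripper_force: 1.0
t 5.9333 pos [ 0.5424 -0.0413  0.0583] xang 52.6 tilt [-0. -0. -1.] q [-0.1   0.57  1.9  -0.    0.67  0.56] F [-1.1 -2.3 -1.1] w -0.00027185659651103746
shift [-0.1 -1.2  0.3] turn z 0.011 deg 0.6100764753348784
t 5.9333 pos [ 0.5424 -0.0413  0.0583] xang 52.6 tilt [-0. -0. -1.] q [-0.1   0.57  1.9  -0.    0.67  0.56] F [-1.1 -2.3 -1.1] w -0.00027185659651103746
shift [25.8  0.1  0.3] turn z -0.502 deg -28.739923524665116
```

View pics/w3.png

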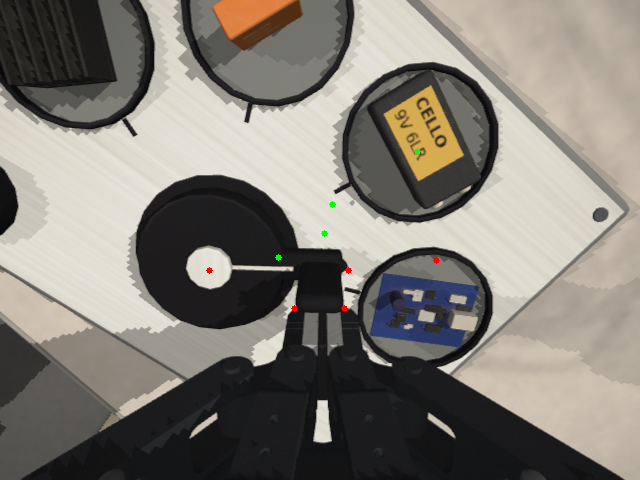

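The pointer is now at about -37° (tip near (346,268), as predicted). The remaining 29° I'll do slower towards the end.

```bash

python3 -m inch '[[[0,0,-0.087],[4.3,0.9,0],0],[[0,0,-0.175],[8.7,1.6,0],0],[[0,0,-0.262],[13.2,1.8,0],0],[[0,0,-0.349],[17.7,1.6,0],0],[[0,0,-0.419],[21.2,1,0],0],[[0,0,-0.471],[24,0.5,0],0],[[0,0,-0.49],[25,0.2,0],0],[[0,0,-0.502],[25.7,0.1,0],0]]' |grep -E "clock|force"
python3 -m inch '[[[0,0,0],[0,0,0],0],[[0,0,0],[-6,0,0],0],[[0,0,0],[-12,0,0],0],[[0,0,0],[-12,0,0],0]]' |grep -E "clock|force|pos"
python3 - <<'E'
from h import *
w=cams.capture("wrist"); im=w["image"].copy()
ax=np.array([.512,.0013])
for a,c in((-8.65,(0,255,0)),(-13.65,(0,0,255)),(-3.65,(255,0,255))):
    a=np.radians(a)
    for r,z in((.0,.045),(.062,.043),(.074,.03),(.105,.03)):
        for p in proj(w,[[ax[0]+r*np.cos(a),ax[1]+r*np.sin(a),z]]): cv2.circle(im,tuple(int(v) for v in p),2,c,-1)
cv2.imwrite("pics/w4.png",im)
E
```

```text
clock: 6.65
force: [0.9, -1.7, -0.3]
gripper_force: 0.8
clock: 6.98
tcp_pos: [0.5558, -0.0337, 0.0583]
force: [-1.0, -0.1, -0.1]
gripper_force: 0.0
```

View pics/w4.png

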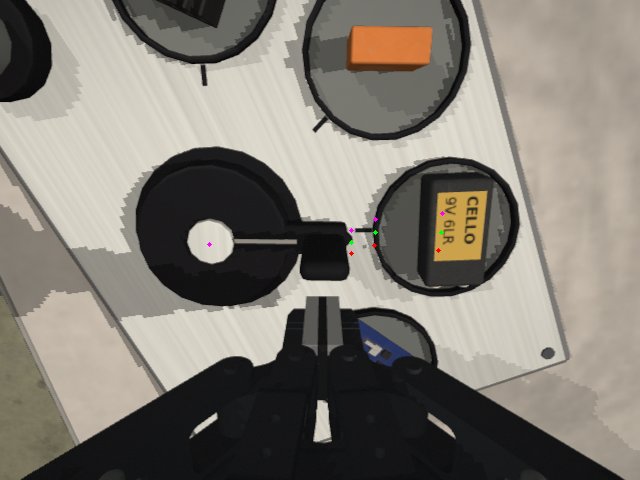

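The pointer tip at (350,240) is on the green line to the battery bay, within about 1°. Next I lift and go to the button.

```bash

python3 -m inch '[[[0,0,0],[-2,0,-35],0],[[0,0,0],[-2,0,-70],0],[[0,0,0],[-2,0,-70],0],[[0,0,0],[-2,0,-70],0]]' |grep -E "clock|force|pos"
python3 go.py 0.443 0.0925 0.09 80
```

```text
clock: 7.37
tcp_pos: [0.5574, -0.0348, 0.1303]
force: [0.1, 0.5, -0.2]
gripper_force: 0.0
t 7.3667 pos [ 0.5574 -0.0348  0.1303] xang 81.1 tilt [ 0.005 -0.    -1.   ] q [-0.08  0.46  1.85  0.    0.82  0.07] F [ 0.1  0.5 -0.2] w 0.00013067360490615266
shift [ 108.  -133.    39.7] turn z 0.019 deg 1.0793358599288752
```

```bash

python3 -m inch '[[[0,0,0],[25,-30,0],0],[[0,0,0],[50,-60,0],0],[[0,0,0],[75,-90,0],0],[[0,0,0],[100,-120,0],0],[[0,0,0],[108,-133,20],0],[[0,0,0],[108,-133,40],0],[[0,0,0],[108,-133,40],0],[[0,0,0],[108,-133,40],0]]' |grep -E "clock|force|pos"
python3 - <<'E'
from h import *
from go import go
go(.443,.0925,.06,80)
w=cams.capture("wrist")
im=w["image"].copy()
for z,c in((.03,(0,0,255)),(.045,(0,255,0)),(.06,(255,0,0))):
    p=proj(w,[[.443,.0925,z]])[0]; cv2.circle(im,tuple(int(v) for v in p),2,c,-1)
cv2.imwrite("pics/w5.png",im)
s=cams.capture("scene")
for z in(.03,.04,.05): print(proj(s,[[.443,.0925,z]]))
big=cv2.resize(s["image"][200:330,200:360],None,fx=4,fy=4,interpolation=cv2.INTER_CUBIC); cv2.imwrite("pics/s5.png",big)
E
```

```text
clock: 8.03
tcp_pos: [0.4399, 0.0925, 0.0872]
force: [0.1, 0.5, -0.2]
gripper_force: 0.0
t 8.0333 pos [0.4399 0.0925 0.0872] xang 81.1 tilt [-0.004 -0.001 -1.   ] q [ 0.18  0.42  2.1  -0.    0.63  0.34] F [ 0.1  0.5 -0.2] w 3.934158652872852e-06
shift [ 0.5  3.1 27.2] turn z 0.02 deg 1.1396853128894406
[[240.37473012 266.99845843]]
[[239.93908803 261.79474518]]
[[239.49867803 256.53407952]]
```

View pics/w5.png

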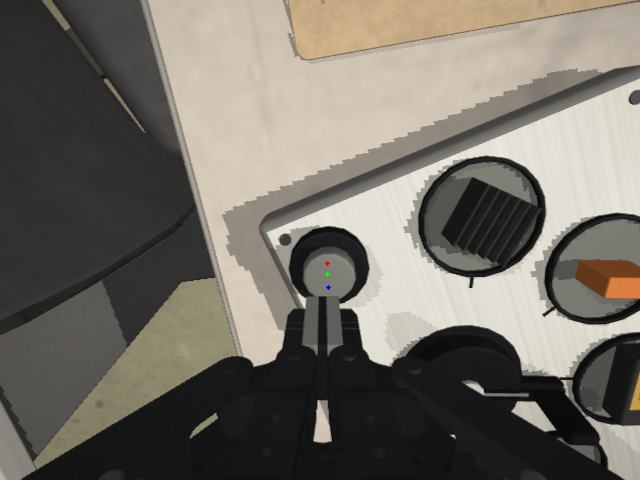

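View pics/s5.png

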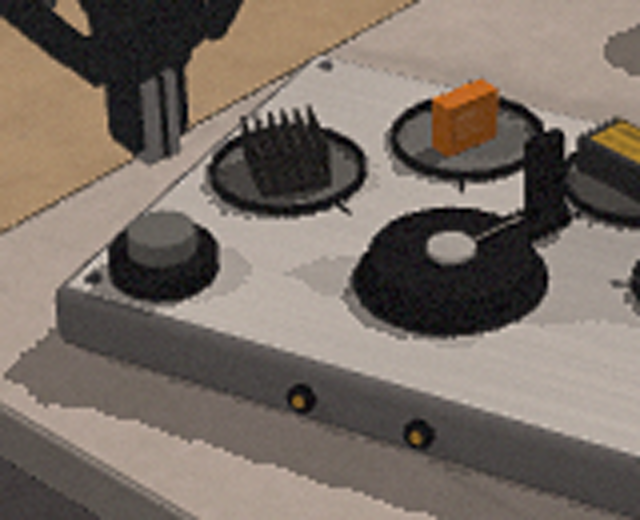

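The button stands proud of its housing: its top is at (162,228) in the scene crop, which puts it at about z = 0.05. In the wrist view the fingers are on it to within about 3 mm. I'll lower slowly.

```bash

python3 -m inch '[[[0,0,0],[0,3,10],0],[[0,0,0],[0,3,20],0],[[0,0,0],[0,3,28],0],[[0,0,0],[0,3,32],0],[[0,0,0],[0,3,34],0],[[0,0,0],[0,3,36],0],[[0,0,0],[0,3,36],0]]' |grep -E "clock|force|pos"
```

```text
clock: 8.72
tcp_pos: [0.4439, 0.0921, 0.052]
force: [-0.5, -1.4, 1.0]
gripper_force: 0.5
```

```bash

python3 -m inch '[[[0,0,0],[0,0,1],0],[[0,0,0],[0,0,2],0],[[0,0,0],[0,0,2],0]]' |grep -E "clock|force|pos"
python3 -m inch '[[[0,0,0],[0,0,1],0],[[0,0,0],[0,0,2],0],[[0,0,0],[0,0,2],0]]' |grep -E "clock|force|pos"
```

```text
clock: 8.97
tcp_pos: [0.4442, 0.0922, 0.0504]
force: [-0.8, -1.5, 2.1]
gripper_force: 0.9
clock: 9.22
tcp_pos: [0.4442, 0.0922, 0.0483]
force: [-0.3, -0.1, 2.2]
gripper_force: 1.4
```

```bash

python3 -m inch '[[[0,0,0],[0,0,1],0],[[0,0,0],[0,0,2],0],[[0,0,0],[0,0,2],0]]' |grep -E "clock|force|pos"
python3 -m inch '[[[0,0,0],[0,0,0.7],0],[[0,0,0],[0,0,1.2],0],[[0,0,0],[0,0,1.2],0]]' |grep -E "clock|force|pos"
```

```text
clock: 9.47
tcp_pos: [0.4442, 0.0922, 0.0462]
force: [0.4, 0.1, 3.9]
gripper_force: 1.8
clock: 9.72
tcp_pos: [0.4443, 0.0922, 0.0458]
force: [-4.2, -0.6, 16.2]
gripper_force: 7.8
```

The button bottomed out about 6 mm below first contact, with a hard stop at 16 N. I'll release, rise and check.

```bash

python3 -m inch '[[[0,0,0],[0,0,-6],0],[[0,0,0],[0,0,-16],0],[[0,0,0],[0,0,-45],0],[[0,0,0],[0,0,-80],0],[[0,0,0],[0,0,-80],0],[[0,0,0],[0,0,-80],0]]' |grep -E "clock|force|pos"
python3 - <<'E'
from h import *
s=cams.capture("scene"); t=cams.capture("top")
a=cv2.resize(s["image"][200:330,200:400],(560,364),interpolation=cv2.INTER_CUBIC)
b=cv2.resize(t["image"][180:360,230:450],(244,200),interpolation=cv2.INTER_CUBIC)
o=np.zeros((364,804-4,3),np.uint8); o[:,:556]=a[:,:556]; o[:200,556:]=b
cv2.imwrite("pics/end.png",o)
E
```

```text
clock: 10.22
tcp_pos: [0.4458, 0.0925, 0.1272]
force: [-0.1, 0.0, 0.4]
gripper_force: 0.0
```

View pics/end.png

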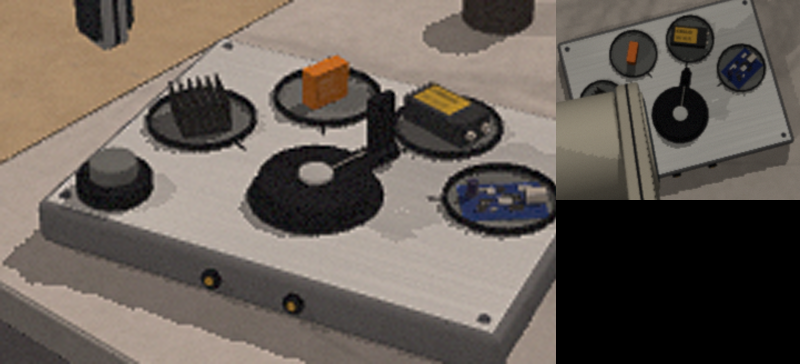

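The button at (115,165) is back up. The pointer at (380,150) aims at the battery bay, the parts have not moved, and the gripper is clear.

```bash
python3 -c "
from rig import workorder; print(workorder.finish_job())"
```

```text
the job is handed in; nothing more can be done
None
```

I turned the selector to the 9 V battery's bay (within about 1° by camera), then pressed the test button to its stop and released it; the parts were not touched, and the job was handed in about 10 s into the 45 s limit.

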